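# Tighten the desk lamp's clamp nut with the adjustable wrench

### The job

The desk lamp wobbles because the big brass nut on its foot plate is loose. The adjustable wrench lies around the nut with its jaws too wide: roll its worm until the jaws just fit the nut snugly, then swing the handle clockwise (seen from above) until the red mark on the nut lines up with the red line on the foot plate. Turn the nut only with the wrench, do not shove the jaw by itself, leave the wrench sitting snugly on the nut, and do not disturb the other things on the desk.

Things in the scene. Friction and masses are not known exactly. Their poses are not given: they have to be found in the camera images.
- stand: Desk-lamp stand, fixed. Dark grey foot plate 8 mm thick, x -80 to +90 and y -205 to +105 mm in this frame; origin on the desk on the nut's axis, z up, x roughly to the robot's left. A post 22 mm thick (44 mm collar) at x -22, y -175 mm carries the lamp bar. A red line 6 x 40 mm is painted on the plate along +x, x 40 to 80 mm.
- lamp_bar (a point): Middle of the underside of the white lamp bar, 200 mm above the desk, over the wrench head; 34 mm wide in the stand's x, 270 mm long in its y, 20 mm thick. It blocks a hand reaching the worm from straight above: tilt the tool 25 to 45 degrees, the hand leaning to the stand's -x side.
- wrench: Adjustable wrench, loose, steel, 196 mm long, 0.5 to 0.8 kg, lying flat on the plate around the nut. Origin: underside, middle of the mouth (near the nut's axis); x out of the mouth, so the handle runs along -x; z up. Head 18 mm thick, 68 mm wide, x -68 to +22 mm; fixed jaw's face at y +18 mm, throat wall at x -25 mm.
- wrench_handle (a point): Point on the wrench's handle 140 mm from its origin along -x, at mid-thickness. Handle 22 mm wide, 12 mm thick (3 to 15 mm above the wrench's underside), from 66 to 160 mm from the origin, ending in a round 28 mm wide. The outer part hangs free over the desk, its lower face 11 mm up.
- worm_center (a point): Centre of the worm: ribbed thumbwheel, 28 mm diameter over 8 brass ribs (about 2 mm deep), 18 mm long, axis along the wrench's y; at wrench x -46.5, y -6, z 15 mm, so 11 mm proud of the head's top. Pushing its top towards the mouth (wrench +x) closes the jaws, 2 mm per radian, back opens them. About 3 N at the rim turns it; it stays where left.
- jaw (a joint): Position of the wrench's sliding jaw, m. Gap between the jaws = 30 mm + this value (0 to 18 mm). The nut is 36 mm across flats, so a snug fit reads about 0.006; it starts at 0.012 to 0.016. Only the worm should move it; once the jaws grip the nut the worm stops.
- nut (a joint): Rotation of the nut, rad: 0 = its red mark lines up with the red line on the plate; grows clockwise seen from above; starts at -0.90 to -0.80. About 0.25 N m turns it; it stays where it is left and has no stop near 0. At 0 two opposite flats face along the stand's x axis.
- nut_top (a point): Centre of the nut's upper face, 34 mm above the desk. Brass hexagon nut, 36 mm across flats, 26 mm tall, standing on the foot plate, with a dark stud in its middle 8 mm proud and a red mark on top at the middle of one flat.
- folder: Bystander: thick green folder 235 x 315 x 19 mm lying on the desk, loose; origin at the centre of its underside.
- pen_cup: Bystander: black pen cup with pens, 76 mm across, 150 mm tall, loose; origin at the centre of its underside.
- orange_pot: Bystander: orange bulb-shaped pot 92 mm across, 100 mm tall, loose; origin at the centre of its underside.
There are look-alikes about, which are no part of the job. Of the things like the wrench, leave any that is orange; of the rest the smaller one is meant.

How it is judged:
On the way, in this order (a step that is already met when the one before it is completed fails the run):
1. the jaws fit the nut: gap under 38.5 mm, the wrench around the nut, the nut not yet turned to its mark (value of joint jaw below 0.0085 m and horizontal distance between wrench and nut_top below 0.009 m and value of joint nut below -0.4 rad), for 0.2 s.
2. the nut is turned until its mark lines up (within 0.12 rad) (value of joint nut between -0.12 and 0.12 rad), for 0.2 s.
At the end, for the whole second after the job is handed in: The nut's mark is within 0.12 rad (7 degrees) of the plate's line, the jaw gap is under 39 mm (nut 36 mm), and the wrench lies flat and still around the nut, its mouth's middle within 9 mm of the nut's axis (all of step 2 and value of joint jaw below 0.009 m and horizontal distance between wrench and nut_top below 0.009 m and angle between wrench's own z axis and vertical below 0.06 rad and height (world z) of wrench below 0.014 m and linear speed of wrench below 0.02 m/s and angular speed of wrench below 0.1 rad/s); the robot touches nothing.
It fails at once if the nut is turned (past -0.5 rad) while the jaws are loose (gap over 40.5 mm) (value of joint nut above -0.5 rad and value of joint jaw above 0.0105 m).
It fails at once if the fingers push on the nut (over 4 N) (contact force between the fingers and nut above 4 N).
It fails at once if the sliding jaw is shoved directly by the fingers (over 8 N) (contact force between the fingers and jaw above 8 N).
It fails at once if a bystander is moved by more than 20 mm (distance of any of folder, pen_cup, orange_pot from where it was at the start of the episode above 0.02 m).
It also fails if it takes over 64 s, if anything falls off the work surface, if the arm or the gripper's body presses on something with over 40 N, if the wrist force passes 120 N, or if a joint passes its speed limit or range.

### The arm

A 7-joint arm with a two-finger parallel gripper is mounted at the origin on the work surface. World frame = base frame: x ahead of the robot, y to its left, z up, the work surface at z = 0. Lengths are in m, angles in rad, forces in N, time in s.
With the tool pointing down it reaches from about 0.4 to 0.925 m from the base axis. Payload 4.1 kg.
Tool frame: the origin (TCP) lies midway between the tips of the shut fingers; the grasp point (between the pads) lies 19 mm behind it; z points along the fingers, y is the direction in which the jaws open and shut (so a half turn about z gives the same grasp; the last joint's range is limited). The gripper opens to 85 mm and grips with 20 to 120 N. Pads are 22 mm wide; open, the fingers measure 114 mm over their backs; the gripper's body (76 mm by 85 mm) begins 54 mm behind the grasp point. The pads swing forward as they close: fully open they stand 13 mm farther back than shut.
Start: joints at [1.006, 0.398, 0.045, 1.537, -0.019, 1.207, -0.051], TCP at [0.292, -0.581, 0.204] pointing down, gripper open.
Joint ranges: [-2.82, 2.82], [-0.49, 2.23], [-1.37, 1.46], [0, 2.46], [-1.36, 4.5], [0.23, 2], [-2.94, 2.94]. Speed limits (rad/s): [2.57, 2.57, 3.14, 3.14, 3.14, 3.14, 3.14].

### API

Orientations are given as [roll, pitch, yaw] about the fixed x, y, z axes, in that order (R = Rz(yaw) Ry(pitch) Rx(roll)).
In Python, from cell import env, viewer, hand_in, spotter gives the robot as it stands.
- The arm moves only by the tool play_rows, never from a script. Its argument "rows" is a list of rows, each a list of 7 numbers: the shift along the tool's x, y, z scaled (see below), then the turn, a rotation vector about the tool's x, y, z scaled (see below), then the opening in per cent of the stroke, from 0 (shut) to 100 (fully open). In form: [[tx, ty, tz, rx, ry, rz, grip], ...]. A call has 1 to 10 rows; each row shifts and turns the commanded pose from where the row before left it, along the tool's axes as they then stand; what a row does not reach is not made up. The controller multiplies each number of a shift by 20 mm and each number of a turn by 0.12 rad. A row lasts 1/12 s, in which the tool goes at most 41.7 mm and 7.16 degrees, less where a joint would pass 70% of its speed; a pose out of reach is approached as far as the arm can. A call with a number of a shift or a turn outside -1 to 1 is refused whole. A call with a gripper value outside its range is refused whole. The fingers move at their own pace and stop on an object; "newtons" is the grip in N (left out, the last holds). Time passes only in rows, so rows that do not move let the fingers close. It gives the time, the measured TCP pose, the force and the opening at its end, in the units of the state.
- env.state(): the state, without advancing time (a new reading comes with each control period).
- viewer.grab_frame(name): name is "side" or "top" or "wrist"; returns (picture, depth): 400x640x3 uint8, red, green, blue; 400x640 float32, m along the optical axis (not along the pixel's ray), 0 where there is no reading.
- viewer.get_calibration(name): a dict with "camera_matrix" (3x3 intrinsics, pixels), "distortion" ([k1, k2, p1, p2, k3] as OpenCV has them; the pictures are not rectified), "view" (4x4, takes a point from world to camera coordinates); the wrist camera has in their place "hand_eye" (4x4, takes a point from camera to tool coordinates, whose origin is the TCP and whose axes are the flange's). Camera axes: x right, y down, z forward; pixel columns grow to the right and rows downward; lengths in m; the calibration is good to about 2 mm. A picture is of the moment at which its call begins: read the wrist's pose just before it. get_calibration takes no time and is no camera call.
- hand_in(): hands the job in, once; it reports no verdict.
Trained networks look in the newest picture that a camera, given by its name, has taken for a name from the list of things; names that differ only in an ending like _2 or _b are one class to them, and where a whole thing is asked for, a point or a joint stands for the part that bears it (a point fixed in the world has none). Each returns a list of dicts, best first, with "confidence" (0 to 1); they miss things now and then, are a little off and sometimes report something else, mostly with a low value. They report only what shows in the picture. A call takes as long as a camera call. They do not tell look-alikes from the thing itself.
- spotter.find_in(camera, target): "rect" ([left, top, width, height] in pixels, round what is visible of it).
- spotter.place_of(camera, target): "at" ([column, row] in pixels: a listed point, or the origin of a listed thing).
The state is a dict: "t": time; "joint_pos": joint angles; "qd": joint speeds; "joint_efforts": joint torques, N m; "position": TCP position; "ee_rot": TCP orientation; "ft_force": force on the tool from outside, world axes, zero at the start; "moment": the same for the moment, N m; "finger_gap": opening from 0.0 (shut) to 1.0 (fully open).
Only numpy, scipy, OpenCV 4.12 (cv2) and the standard library are available. Lean on these libraries where they do the work, as an engineer would, in place of code of your own. Each camera call takes 0.05 s, during which the arm holds its last target. There are 200 camera calls.

## Working session

There is one attempt and no reset: what is moved stays moved. The work goes in short steps, Python scripts to look and compute and a tool call to move; the robot and the scene stay as the last step left them, time stands still between calls to the robot, and variables do not carry over. Pictures are saved under pics/ and viewed, about 8 in all and at most 12, crops included, and the job is handed in when it is done.

Besides the shell and the picture viewer there is one more tool, called after "Emit:" in YAML: its name, and indented under it one key for each argument. play_rows: Moves the arm, as the interface text tells. Shifts and turns lie within -1 to 1; 1 stands for 20 mm of shift or 0.12 rad of turn. Its arguments: {"type":"object","properties":{"rows":{"type":"array","items":{"type":"array","items":{"type":"number"}}},"newtons":{"type":"number"}},"required":["rows"]}

```bash
ls; mkdir -p pics; cat > h.py <<'E'
import numpy as np, cv2
from scipy.spatial.transform import Rotation as R
from cell import env, viewer, hand_in, spotter
def pose(s=None):
    s=s or env.state(); T=np.eye(4); T[:3,:3]=R.from_euler('xyz',s['ee_rot']).as_matrix(); T[:3,3]=s['position']; return T
def cam2world(name,s=None):
    c=viewer.get_calibration(name)
    return c,(pose(s)@np.array(c['hand_eye']) if name=='wrist' else np.linalg.inv(np.array(c['view'])))
def ray(name,uv,s=None):
    c,M=cam2world(name,s)
    p=cv2.undistortPoints(np.array([[uv]],float),np.array(c['camera_matrix']),np.array(c['distortion'])).ravel()
    return M,np.array([p[0],p[1],1.])
def at_z(name,uv,z,s=None):
    M,d=ray(name,uv,s); d=M[:3,:3]@d; o=M[:3,3]; return o+d*(z-o[2])/d[2]
def at_depth(name,uv,dep,s=None):
    M,d=ray(name,uv,s); return M[:3,:3]@(d*dep)+M[:3,3]
def project(name,P,s=None):
    c,M=cam2world(name,s); W=np.linalg.inv(M)
    return cv2.projectPoints(np.array(P,float).reshape(-1,3),cv2.Rodrigues(W[:3,:3])[0],W[:3,3],np.array(c['camera_matrix']),np.array(c['distortion']))[0].reshape(-1,2)
def save(name,img): cv2.imwrite('pics/'+name,img[...,::-1])
E
python3 - <<'E'
from h import *
s=env.state(); print(s)
ims=[]
for n in ['top','side']:
    im,d=viewer.grab_frame(n); np.savez(f'pics/{n}0',im=im,d=d); save(n+'0.png',im)
    print(n,np.round(cam2world(n)[1],3).tolist())
    for t in ['wrench','wrench_handle','worm_center','nut_top','stand','lamp_bar','folder','pen_cup','orange_pot']:
        for r in spotter.place_of(n,t)[:3]:
            u=np.array(r['at']); ui=u.round().astype(int)
            dd=d[min(max(ui[1],0),399),min(max(ui[0],0),639)]
            print(n,t,u.round(1),round(r['confidence'],2),at_depth(n,u,dd).round(3) if dd>0 else None)
E
```

```text
pics
{'t': 0.0, 'joint_pos': array([ 1.00601129,  0.39921186,  0.04501836,  1.53785704, -0.01871744,
        1.20690559, -0.05071189]), 'qd': array([ 0.00036461, -0.00153447, -0.00032027,  0.00096987,  0.00032745,
        0.00023522, -0.00069531]), 'joint_efforts': array([-1.50156851e-03, -4.75115812e+01,  1.36380740e+00, -2.54217517e+01,
        1.14937581e-02,  9.58789577e-03,  1.55111661e-05]), 'position': array([ 0.29165576, -0.58013222,  0.20286058]), 'ee_rot': array([-3.13963561e+00,  1.14043057e-04,  4.65893816e-01]), 'ft_force': array([-0.18101465,  0.34364995,  0.02649012]), 'moment': array([-0.0219773 ,  0.03540038, -0.0008555 ]), 'finger_gap': 0.9967165736068235}
top [[-0.007, -0.988, 0.152, 0.304], [-1.0, 0.009, 0.011, -0.014], [-0.012, -0.151, -0.988, 1.606], [0.0, 0.0, 0.0, 1.0]]
top wrench [362.2 235.6] 0.94 [ 0.397 -0.161  0.023]
top wrench [391.2 169. ] 0.6 [ 0.651 -0.28   0.004]
top wrench [299.5 199.1] 0.59 [0.533 0.069 0.042]
top wrench_handle [376.3 121.7] 0.66 [ 0.836 -0.227  0.015]
top wrench_handle [394.6 219.6] 0.6 [ 0.456 -0.284  0.017]
top wrench_handle [33
[... 1043 characters left out ...]
handle [252.6 183.9] 0.56 [ 0.828 -0.215  0.015]
side worm_center [355.7 191.9] 0.42 [ 0.404 -0.191  0.018]
side worm_center [313.9 228. ] 0.41 [0.554 0.03  0.024]
side worm_center [287.1 176.9] 0.38 [ 0.689 -0.257  0.027]
side nut_top [317.4 234.2] 0.59 [0.538 0.074 0.039]
side stand [316.5 239.9] 0.69 [0.541 0.076 0.012]
side lamp_bar [298.7 192.2] 0.91 [0.599 0.062 0.217]
side folder [335.8 339.3] 0.9 [0.457 0.458 0.019]
side folder [324.3 161.4] 0.72 [ 0.543 -0.39   0.017]
side folder [296.3 193.1] 0.32 [0.607 0.061 0.212]
side pen_cup [265.2 296.5] 0.76 [0.672 0.355 0.054]
side orange_pot [323.7 162.4] 0.65 [ 0.546 -0.396  0.008]
side orange_pot [305.4 210.9] 0.53 [ 0.593 -0.057  0.026]
```

```bash
python3 - <<'E'
from h import *
a=np.load('pics/top0.npz')['im'][90:260,230:450]; b=np.load('pics/side0.npz')['im'][150:290,220:400]
a=cv2.resize(a,None,fx=3.5,fy=3.5,interpolation=cv2.INTER_CUBIC); b=cv2.resize(b,None,fx=4.2,fy=4.2,interpolation=cv2.INTER_CUBIC)
save('a.png',a); save('b.png',b)
E
```

```text
(no output)
```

View pics/a.png

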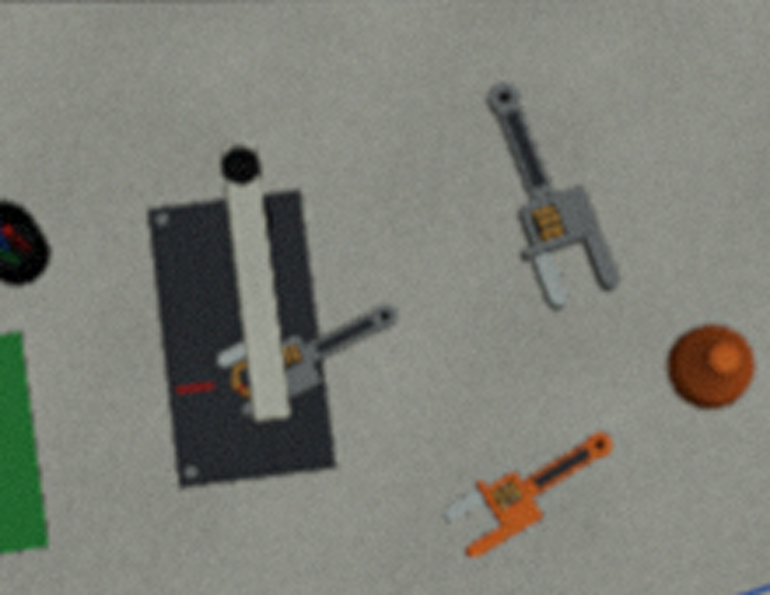

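View pics/b.png

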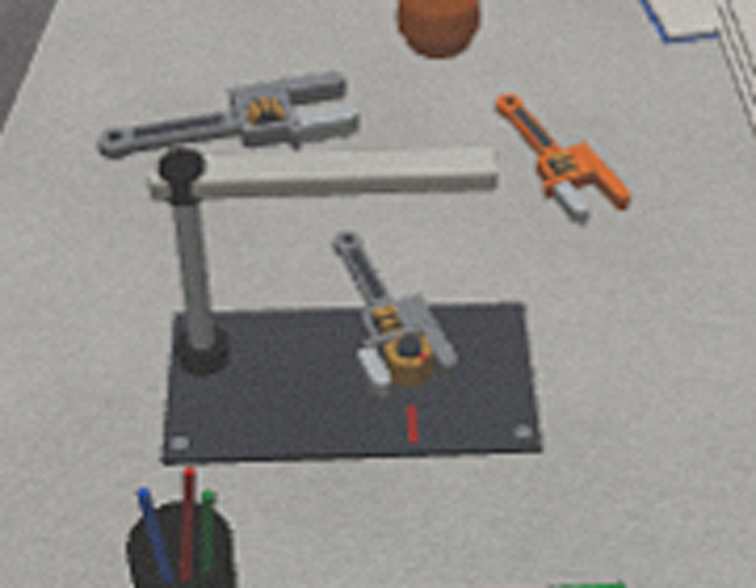

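The top view shows the target wrench on the dark plate, handle pointing lower right to (385,317) in the crop. The other steel wrench is the bigger one, and the orange one is a decoy. The side view shows the nut at (408,355) with its mark on the right, the worm at (385,318) and the red line at (413,423). Next I'll fit the stand and wrench poses.

```bash
python3 - <<'E'
from h import *
from scipy.optimize import least_squares
C=[(-80,-205),(-80,105),(90,105),(90,-205)]
st=lambda p:np.array([p[0],p[1],0,1])/1
top=(np.array([(300,192),(335,466),(180,487),(150,210)])/3.5+[230,90])-.36
side=(np.array([(174,312),(524,303),(541,450),(165,462)])/4.2+[220,150])-.38
redt=np.array([(175,390),(212,385)])/3.5+[230,90]-.36; reds=np.array([(416,442),(410,405)])/4.2+[220,150]-.38
L=np.array([(80,0),(40,0)])
pts=np.vstack([C,L])/1000.; obs={'top':np.vstack([top,redt]),'side':np.vstack([side,reds])}
W={}
for n,o in obs.items():
    W[n]=np.array([at_z(n,u,.008)[:2] for u in o]); 
def f(p,names=('top','side')):
    c,s=np.cos(p[2]),np.sin(p[2]); q=pts@np.array([[c,s],[-s,c]])+p[:2]
    return np.concatenate([(q-W[n]).ravel() for n in names])
for ns in [('top',),('side',),('top','side')]:
    r=least_squares(f,[.54,.07,1.6],args=(ns,)); print(ns,r.x.round(4),np.abs(r.fun).max().round(4))
hp={'top':[(337.2,180.3),(385/3.5+230-.36,316/3.5+90-.36)],'side':[(304.7,210.5),(347/4.2+220-.38,241/4.2+150-.38)]}
for n in hp:
    print(n,'handle',at_z(n,hp[n][0],.02).round(4),'hole',at_z(n,hp[n][1],.023).round(4))
print('worm',at_z('top',(314.6,192.6),.03).round(4),at_z('side',(313.9,228),.03).round(4),at_z('side',(385/4.2+220,318/4.2+150),.037).round(4))
print('nut',at_z('side',(317.4,234.2),.034).round(4), at_z('top',(299.5,194.5),.034).round(4))
E
```

```text
('top',) [0.5395 0.0642 1.6854] 0.003
('side',) [0.5393 0.0632 1.69  ] 0.0036
('top', 'side') [0.5394 0.0637 1.6877] 0.004
top handle [ 0.6061 -0.0724  0.02  ] hole [ 0.6069 -0.0815  0.023 ]
side handle [ 0.5967 -0.0646  0.02  ] hole [ 0.6076 -0.0802  0.023 ]
worm [0.5583 0.0128 0.03  ] [0.5533 0.0355 0.03  ] [0.5616 0.0316 0.037 ]
nut [0.5382 0.0689 0.034 ] [0.551  0.0689 0.034 ]
```

Emit:
play_rows:
  rows:
    - [0.5,-0.35,0,0,0,0,0]
    - [0.99,-0.69,0,0,0,0,0]
    - [0.99,-0.69,0,0,0,0,0]
    - [0.99,-0.69,0,0,0,0,0]
    - [0.99,-0.69,0,0,0,0,0]
    - [0.99,-0.69,0,0,0,0,0]
    - [0.99,-0.69,0,0,0,0,0]
    - [0.99,-0.69,0,0,0,0,0]
    - [0.99,-0.69,0,0,0,0,0]
    - [0.99,-0.69,0,0,0,0,0]

```text
t: 1.83
position: [0.4019, -0.3768, 0.2041]
ee_rot: [-3.142, -0.0, 0.467]
ft_force: [-0.0, -0.5, 0.2]
finger_gap: 0.001
```

Emit:
play_rows:
  rows:
    - [0.99,-0.69,0,0,0,0,0]
    - [0.99,-0.69,0,0,0,0,0]
    - [0.99,-0.69,0,0,0,0,0]
    - [0.99,-0.69,0,0,0,0,0]
    - [0.99,-0.69,0,0,0,0,0]
    - [0.99,-0.69,0,0,0,0,0]
    - [0.99,-0.69,0,0,0,0,0]
    - [0.99,-0.69,0,0,0,0,0]
    - [0.99,-0.69,0,0,0,0,0]
    - [0.99,-0.69,0,0,0,0,0]

```text
t: 2.67
position: [0.5163, -0.1647, 0.2041]
ee_rot: [3.142, -0.0, 0.467]
ft_force: [0.6, 0.7, -0.3]
finger_gap: -0.002
```

Emit:
play_rows:
  rows:
    - [0.99,-0.69,0,0,0,0,0]
    - [0.99,-0.69,0,0,0,0,0]
    - [0.5,-0.35,0,0,0,0,0]
    - [0,0,0,0,0,-0.9,0]
    - [0,0,0,0,0,-0.9,0]
    - [0,0,0,0,0,-0.9,0]
    - [0,0,0,0,0,-0.9,0]
    - [0,0,0,0,0,-0.9,0]
    - [0,0,0,0,0,-0.9,0]
    - [0,0,0,0,0,-0.9,0]

```text
t: 3.5
position: [0.5443, -0.1137, 0.2039]
ee_rot: [-3.141, 0.001, 1.227]
ft_force: [-0.0, -0.6, -0.2]
finger_gap: -0.001
```

Emit:
play_rows:
  rows:
    - [0,0,0,0,0,-0.9,0]
    - [0,0,0,0,0,-0.9,0]
    - [0,0,0,0,0,-0.9,0]
    - [0,0,0,0,0,-0.9,0]
    - [0,0,0,0,0,-0.9,0]
    - [0,0,0,0,0,-0.9,0]
    - [0,0,0,0,0,-0.9,0]
    - [0,0,0,0,0,-0.3,0]

```text
t: 4.17
position: [0.5443, -0.1137, 0.2039]
ee_rot: [-3.141, 0.0, 2.018]
ft_force: [0.1, 0.9, -0.2]
finger_gap: -0.001
```

Emit:
play_rows:
  rows:
    - [0,0,0,0,0.87,0,0]
    - [0,0,0,0,0.87,0,0]
    - [0,0,0,0,0.87,0,0]
    - [0,0,0,0,0.87,0,0]
    - [0,0,0,0,0.87,0,0]
    - [0,0,0,0,0,0,0]

```text
t: 4.67
position: [0.5441, -0.1194, 0.1995]
ee_rot: [-3.135, -0.526, 2.002]
ft_force: [-0.6, -2.0, -1.6]
finger_gap: -0.0
```

```bash
cat >> h.py <<'E'
NUT=np.array([.5394,.0637]); SYAW=1.6877
def wpts(P,o=NUT,a=2.008,z0=.008):
    P=np.atleast_2d(P)/1000.; c,s=np.cos(a),np.sin(a)
    return np.c_[P[:,:2]@np.array([[c,s],[-s,c]])+o,P[:,2]+z0]
E
python3 - <<'E'
from h import *
s=env.state(); print(s['position'],s['ee_rot'],s['joint_pos'].round(2))
im,d=viewer.grab_frame('wrist'); im=im.copy()
np.savez('pics/w1',im=im,d=d)
for p,c in [((0,0,26),(255,0,255)),((-160,0,15),(255,255,0)),((-46.5,-6,29),(0,255,0)),((-46.5,-15,15),(0,255,255)),((-46.5,3,15),(0,255,255))]:
    u=project('wrist',wpts(p),s)[0]; print(p,u.round(1)); cv2.circle(im,tuple(int(v) for v in u.round()),3,c,1)
for t in ['worm_center','nut_top','wrench_handle','wrench']:
    print(t,[(np.round(r['at'],1),round(r['confidence'],2)) for r in spotter.place_of('wrist',t)[:2]])
save('w1.png',im)
E
```

```text
[ 0.54412859 -0.11938478  0.19953202] [-3.13502161 -0.52585799  2.00211748] [ 0.68  0.53 -0.46  1.49 -0.17  1.51  0.71]
(0, 0, 26) [378.  117.2]
(-160, 0, 15) [382.8 243.4]
(-46.5, -6, 29) [385.1 149.9]
(-46.5, -15, 15) [389.9 154.2]
(-46.5, 3, 15) [375.9 154.2]
worm_center [(array([381.6, 153.4]), 0.91)]
nut_top [(array([382.6, 119.5]), 0.64)]
wrench_handle [(array([382.6, 230.1]), 0.94)]
wrench [(array([371.8, 125.9]), 0.84), (array([191.9, 238.6]), 0.69)]
```

View pics/w1.png

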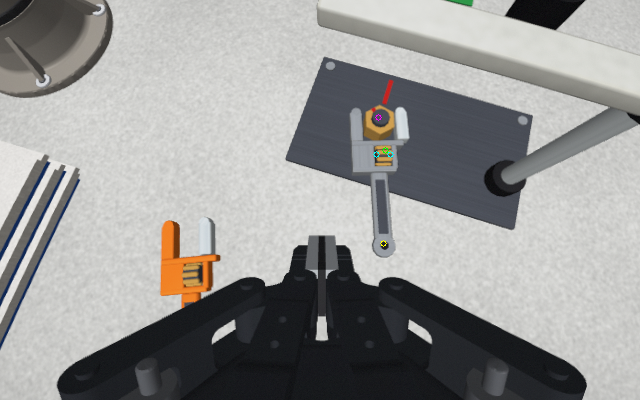

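The projected model points sit on the real parts: nut (378,117), worm (385,150), handle hole (383,243). The geometry is good, so I'll approach the worm.

Emit:
play_rows:
  rows:
    - [0.04,0.4,0.92,0,0,0,0]
    - [0.04,0.4,0.92,0,0,0,0]
    - [0.04,0.4,0.92,0,0,0,0]
    - [0.04,0.4,0.92,0,0,0,0]
    - [0.04,0.4,0.92,0,0,0,0]
    - [0.04,0.4,0.92,0,0,0,0]
    - [0.04,0.4,0.92,0,0,0,0]
    - [0.04,0.4,0.92,0,0,0,0]
    - [0.04,0.4,0.92,0,0,0,0]
    - [0,0,0,0,0,0,0]

```text
t: 5.75
position: [0.5697, 0.0027, 0.0634]
ee_rot: [-3.141, -0.525, 2.021]
ft_force: [-1.1, 1.1, -0.3]
finger_gap: 0.003
```

```bash
cat >> h.py <<'E'
def rel(P,s=None):
    T=np.linalg.inv(pose(s)); P=np.atleast_2d(P); return (P@T[:3,:3].T+T[:3,3])*1000
E
python3 - <<'E'
from h import *
s=env.state(); print(s['position'],s['ee_rot'],s['ft_force'])
print('worm in tool mm',rel(wpts((-46.5,-6,15))).round(1),'nut',rel(wpts((0,0,26))).round(1))
im,d=viewer.grab_frame('wrist'); save('w2.png',im[60:360,180:560])
E
```

```text
[0.56974874 0.00267587 0.0634141 ] [-3.14052977 -0.52469531  2.02056958] [-1.13813654  1.14695769 -0.29559774]
worm in tool mm [[-1.6  4.7 45.8]] nut [[44.2 -0.7 59.6]]
```

View pics/w2.png

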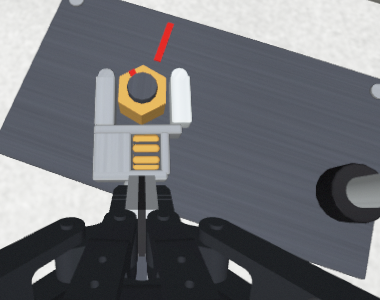

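Emit:
play_rows:
  rows:
    - [-0.24,0.12,0.35,0,0,0,0]
    - [-0.24,0.12,0.35,0,0,0,0]
    - [0,0,0.35,0,0,0,0]
    - [0,0,0.25,0,0,0,0]
    - [0,0,0.1,0,0,0,0]
    - [0,0,0,0,0,0,0]

```text
t: 6.3
position: [0.5731, 0.0049, 0.0344]
ee_rot: [-3.141, -0.523, 2.014]
ft_force: [-0.4, 0.4, 0.7]
finger_gap: 0.0
```

Emit:
play_rows:
  rows:
    - [0,0,0.1,0,0,0,0]
    - [0,0,0.1,0,0,0,0]
    - [0,0,0,0,0,0,0]

```text
t: 6.55
position: [0.5728, 0.0066, 0.0313]
ee_rot: [-3.141, -0.522, 2.014]
ft_force: [0.4, 0.4, 0.0]
finger_gap: 0.001
```

Emit:
play_rows:
  rows:
    - [0.2,0,0,0,0,0,0]
    - [0,0,0.1,0,0,0,0]
    - [0,0,0.1,0,0,0,0]
    - [0,0,0,0,0,0,0]

```text
t: 6.88
position: [0.5702, 0.0117, 0.0297]
ee_rot: [-3.141, -0.522, 2.014]
ft_force: [0.5, -0.3, -0.7]
finger_gap: 0.003
```

Emit:
play_rows:
  rows:
    - [0,0,0.05,0,0,0,0]
    - [0,0,0,0,0,0,0]

```text
t: 7.05
position: [0.5702, 0.0119, 0.0289]
ee_rot: [-3.141, -0.522, 2.014]
ft_force: [-0.4, 0.7, -0.4]
finger_gap: 0.0
```

Emit:
play_rows:
  rows:
    - [0,0,0.07,0,0,0,0]
    - [0,0,0,0,0,0,0]

```text
t: 7.22
position: [0.5699, 0.0125, 0.0277]
ee_rot: [-3.141, -0.522, 2.014]
ft_force: [-0.1, -0.0, -0.3]
finger_gap: 0.004
```

Emit:
play_rows:
  rows:
    - [0,0,0.07,0,0,0,0]
    - [0,0,0,0,0,0,0]

```text
t: 7.38
position: [0.5696, 0.0132, 0.0265]
ee_rot: [-3.141, -0.522, 2.014]
ft_force: [-0.4, 0.3, 0.9]
finger_gap: 0.003
```

Emit:
play_rows:
  rows:
    - [0.1,0,0,0,0,0,0]
    - [0.1,0,0,0,0,0,0]
    - [0.1,0,0,0,0,0,0]
    - [0,0,0,0,0,0,0]

```text
t: 7.72
position: [0.5675, 0.0185, 0.0301]
ee_rot: [3.141, -0.522, 2.015]
ft_force: [-0.4, 1.1, 0.1]
finger_gap: 0.003
```

```bash
python3 - <<'E'
from h import *
s=env.state(); print(s['position'],s['ft_force'])
print('worm in tool mm',rel(wpts((-46.5,-6,15))).round(1))
im,d=viewer.grab_frame('side'); save('s1.png',cv2.resize(im[190:260,280:360],None,fx=7,fy=7,interpolation=cv2.INTER_CUBIC))
im,d=viewer.grab_frame('wrist'); np.savez('pics/w3',im=im,d=d)
E
```

```text
[0.56747369 0.018503   0.03005526] [-0.43694056  1.10118518  0.09822294]
worm in tool mm [[ 2.  -0.3  9.3]]
```

View pics/s1.png

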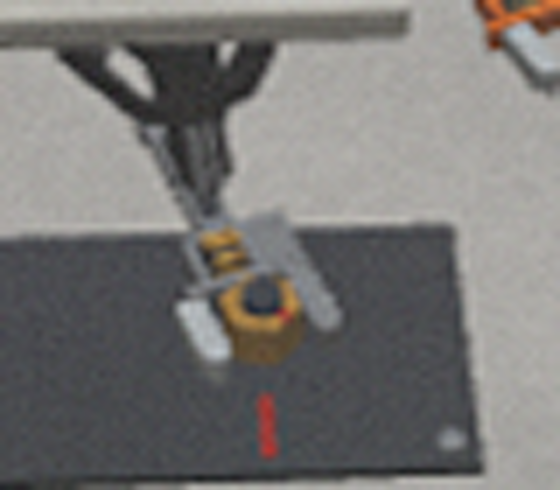

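```bash
python3 - <<'E'
from h import *
f=np.load('pics/w3.npz'); im=f['im'].copy(); d=f['d']
for p,c in [((0,0,26),(255,0,255)),((0,18,18),(255,0,0)),((-46.5,-15,29),(0,255,0)),((-46.5,3,29),(0,255,0)),((-37.5,3,29),(0,0,255)),((-68,34,18),(0,255,255)),((22,18,18),(0,255,255))]:
    u=project('wrist',wpts(p))[0]; ui=tuple(int(v) for v in u.round()); print(p,u.round(1),d[ui[1],ui[0]] if 0<=ui[0]<640 and 0<=ui[1]<400 else ''); cv2.circle(im,ui,2,c,1)
print(spotter.place_of('wrist','worm_center')[:1],spotter.find_in('wrist','worm_center')[:1],spotter.place_of('wrist','nut_top')[:1])
save('w3.png',cv2.resize(im[80:280,220:460],None,fx=3,fy=3,interpolation=cv2.INTER_CUBIC))
E
```

```text
(0, 0, 26) [310.6 146.1] 0.18356505
(0, 18, 18) [284.  150.8] 0.21030238
(-46.5, -15, 29) [334.5 217.2] 0.20392175
(-46.5, 3, 29) [304.2 217. ] 0.17923275
(-37.5, 3, 29) [304.5 202.2] 0.1911259
(-68, 34, 18) [253.9 254.4] 0.2015246
(22, 18, 18) [285.2 120.8] 0.22530074
[{'at': [316.8, 223.1], 'confidence': 0.92}] [{'rect': [301.0, 204.4, 38.4, 37.8], 'confidence': 0.72}] [{'at': [314.4, 150.0], 'confidence': 0.86}]
```

View pics/w3.png

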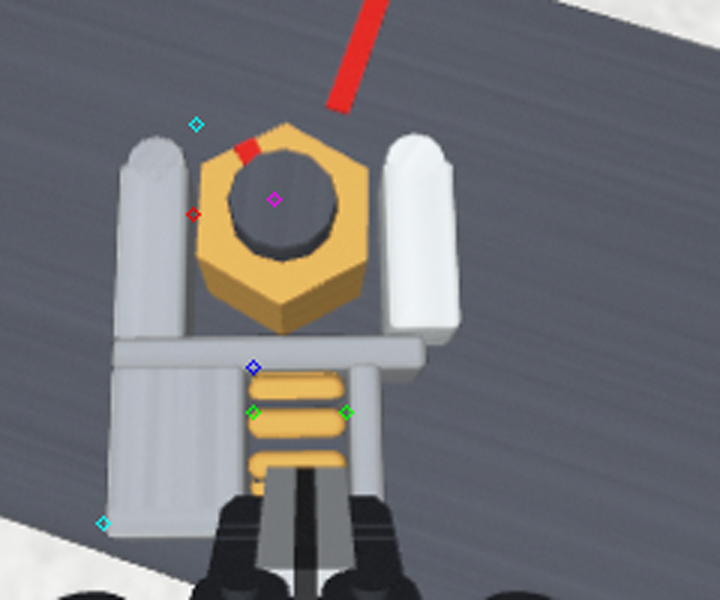

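```bash
python3 - <<'E'
from h import *
s=env.state(); T=pose(s); c=viewer.get_calibration('wrist')
print(np.array(c['hand_eye']).round(3).tolist(), np.array(c['camera_matrix'])[0,0].round(1))
d=np.load('pics/w3.npz')['d']
for q in [(0,0,0),(4,0,0),(8,0,0),(11,0,0),(0,0,-19),(11,0,-19)]:
    P=(T@np.r_[np.array(q)/1000.,1])[:3]; print(q,((project('wrist',P)[0]-[220,80])*3).round(0))
Ti=np.linalg.inv(T)
for u in [(330,470),(330,480),(330,500),(275,480),(275,500),(300,423),(300,388),(300,460),(180,450),(150,250),(214,280),(350,280)]:
    uv=np.array(u)/3+[220,80]; ui=uv.astype(int); dep=d[ui[1],ui[0]]; P=at_depth('wrist',ui,dep,s); print(u,dep.round(4),P.round(4),'tool',((Ti@np.r_[P,1])[:3]*1000).round(1))
E
```

```text
[[0.001, -0.96, -0.279, 0.07], [1.0, 0.001, -0.0, 0.001], [0.0, -0.279, 0.96, -0.17], [0.0, 0.0, 0.0, 1.0]] 299.0
(0, 0, 0) [299. 451.]
(4, 0, 0) [299. 432.]
(8, 0, 0) [299. 414.]
(11, 0, 0) [299. 400.]
(0, 0, -19) [298. 491.]
(11, 0, -19) [298. 435.]
(330, 470) 0.1491 [0.5755 0.0135 0.0623] tool [ 10.1   5.4 -31.9]
(330, 480) 0.1451 [0.5764 0.0114 0.0659] tool [  9.9   5.3 -36.2]
(330, 500) 0.137 [0.5777 0.0081 0.0733] tool [ 10.5   5.  -44.3]
(275, 480) 0.1441 [0.5681 0.0073 0.0668] tool [ 10.2  -3.9 -37.1]
(275, 500) 0.1375 [0.5698 0.0044 0.0728] tool [ 10.3  -3.7 -43.9]
(300, 423) 0.177 [0.5658 0.022  0.0364] tool [ 7.4  0.3 -3.6]
(300, 388) 0.1817 [0.5625 0.029  0.0335] tool [12.7  0.2  2.8]
(300, 460) 0.1791 [0.5687 0.0159 0.0327] tool [-0.2  0.3 -3.7]
(180, 450) 0.188 [0.5447 0.0078 0.0242] tool [ -2.  -25.    5.2]
(150, 250) 0.197 [0.5187 0.0442 0.0257] tool [ 37.  -32.8  25.8]
(214, 280) 0.1999 [0.5333 0.0451 0.0213] tool [ 30.1 -19.3  26.9]
(350, 280) 0.1969 [0.5607 0.0571 0.0242] tool [30.7 10.7 23.9]
```

```bash
python3 - <<'E'
from h import *
s=env.state(); T=pose(s); Ti=np.linalg.inv(T)
d=np.load('pics/w3.npz')['d']
for col in (312,318,327,333):
  for row in range(228,262,3):
    P=at_depth('wrist',(col,row),d[row,col],s); print(col,row,d[row,col].round(3),((Ti@np.r_[P,1])[:3]*1000).round(0),P[2].round(3))
im,ds=viewer.grab_frame('side')
ys,xs=np.mgrid[150:230:2,290:330:2]
Q=np.array([(Ti@np.r_[at_depth('side',(x,y),ds[y,x],s),1])[:3]*1000 for y,x in zip(ys.ravel(),xs.ravel()) if ds[y,x]>0])
m=(abs(Q[:,0])<25)&(abs(Q[:,1])<25)&(Q[:,2]<25)
Q=Q[m]; print(Q[np.argsort(-Q[:,2])][:60].round(0).tolist())
E
```

```text
312 228 0.18 [ 2. -5. -2.] 0.033
312 231 0.18 [ 0. -5. -2.] 0.032
312 234 0.178 [-1. -5. -5.] 0.033
312 237 0.148 [ 10.  -4. -33.] 0.063
312 240 0.144 [ 10.  -3. -37.] 0.066
312 243 0.141 [ 10.  -3. -40.] 0.07
312 246 0.138 [ 10.  -3. -43.] 0.072
312 249 0.135 [ 10.  -3. -47.] 0.075
312 252 0.132 [ 10.  -3. -50.] 0.078
312 255 0.128 [ 11.  -3. -54.] 0.081
312 258 0.127 [ 10.  -3. -55.] 0.082
312 261 0.124 [ 10.  -3. -58.] 0.084
318 228 0.18 [ 2. -1. -2.] 0.032
318 231 0.18 [ 1. -1. -3.] 0.032
318 234 0.178 [-0. -1. -5.] 0.033
318 237 0.147 [ 10.  -1. -34.] 0.064
318 240 0.143 [ 11.  -1. -38.] 0.068
318 243 0.141 [ 10.  -1. -40.] 0.069
318 246 0.137 [ 11.  -0. -45.] 0.073
318 249 0.135 [ 10.  -0. -47.] 0.075
318 252 0.132 [ 10.  -0. -50.] 0.078
318 255 0.129 [ 10.  -0. -53.] 0.08
318 258 0.127 [ 10.  -0. -55.] 0.083
318 261 0.125 [ 10.  -0. -57.] 0.084
327 228 0.182 [ 2.  5. -0.] 0.031
327 231 0.18 [ 1.  4. -3.] 0.032
327 234 0.179 [-1.  4. -4.] 0.033
327 237 0.147 [ 10.   4. -34.] 0.064
327 240 0.145 [ 10.   4. -37.] 0.066
327 243 0.14 [ 10.   4. -41.] 0.07
327 246 0.138 [ 10.   4. -
[... 1140 characters left out ...]
-7.0], [12.0, -9.0, -32.0], [-0.0, 3.0, -33.0], [9.0, -2.0, -33.0], [5.0, -12.0, -37.0], [10.0, -3.0, -41.0], [9.0, 3.0, -42.0], [6.0, 10.0, -43.0], [5.0, -13.0, -45.0], [10.0, -5.0, -48.0], [7.0, 2.0, -49.0], [6.0, 9.0, -50.0], [5.0, -15.0, -52.0], [9.0, -7.0, -55.0], [10.0, 1.0, -57.0], [4.0, 7.0, -57.0], [7.0, -16.0, -59.0], [11.0, -7.0, -62.0], [9.0, -1.0, -64.0], [-2.0, 11.0, -64.0], [11.0, 7.0, -66.0], [2.0, -4.0, -69.0], [10.0, -9.0, -69.0], [5.0, -19.0, -73.0], [13.0, 6.0, -74.0], [7.0, 12.0, -74.0], [4.0, -5.0, -77.0], [12.0, 20.0, -77.0], [19.0, -8.0, -78.0], [10.0, 4.0, -80.0], [-10.0, -10.0, -80.0], [7.0, -20.0, -81.0], [9.0, 11.0, -81.0], [5.0, 17.0, -82.0], [9.0, -12.0, -83.0]]
```

Both cameras show the shut fingertips ending about 31 mm behind the reported TCP. That explains why I felt no contact, so from here I count the real tip as TCP − 31 mm along tool z. I'll descend to the worm on that basis.

Emit:
play_rows:
  rows:
    - [-0.35,0,0.25,0,0,0,0]
    - [0,0,0.3,0,0,0,0]
    - [0,0,0.3,0,0,0,0]
    - [0,0,0.2,0,0,0,0]
    - [0,0,0,0,0,0,0]

```text
t: 8.43
position: [0.5651, 0.022, 0.0073]
ee_rot: [-3.14, -0.523, 2.014]
ft_force: [0.5, 0.1, -0.0]
finger_gap: -0.001
```

Emit:
play_rows:
  rows:
    - [0,0,0.1,0,0,0,0]
    - [0,0,0.05,0,0,0,0]
    - [0,0,0,0,0,0,0]

```text
t: 8.68
position: [0.5657, 0.0219, 0.0063]
ee_rot: [3.141, -0.52, 2.013]
ft_force: [-0.0, -4.8, 5.5]
finger_gap: -0.001
```

Emit:
play_rows:
  rows:
    - [0,0,0.05,0,0,0,0]
    - [0,0,0,0,0,0,0]

```text
t: 8.85
position: [0.5658, 0.0217, 0.0059]
ee_rot: [3.141, -0.52, 2.013]
ft_force: [-0.7, -5.2, 9.1]
finger_gap: -0.001
```

Emit:
play_rows:
  rows:
    - [0,0,0.05,0,0,0,0]
    - [0.12,0,0,0,0,0,0]
    - [0.12,0,0,0,0,0,0]
    - [0.12,0,0,0,0,0,0]
    - [0,0,0,0,0,0,0]

```text
t: 9.27
position: [0.5643, 0.0259, 0.0083]
ee_rot: [3.139, -0.516, 2.013]
ft_force: [0.9, -7.7, 8.9]
finger_gap: 0.002
```

Emit:
play_rows:
  rows:
    - [0.12,0,0,0,0,0,0]
    - [0.12,0,0,0,0,0,0]
    - [0.12,0,0,0,0,0,0]
    - [0,0,0,0,0,0,0]

```text
t: 9.6
position: [0.5615, 0.0326, 0.0113]
ee_rot: [3.139, -0.516, 2.013]
ft_force: [1.6, -4.8, 4.4]
finger_gap: 0.001
```

```bash
cat >> h.py <<'E'
def look(fn,show=True,box=(80,280,220,460)):
    s=env.state(); im,d=viewer.grab_frame('wrist'); np.savez('pics/'+fn,im=im,d=d)
    print(s['t'],s['position'].round(4),s['ee_rot'].round(3),s['ft_force'].round(1)); 
    save(fn+'.png',cv2.resize(im[box[0]:box[1],box[2]:box[3]],None,fx=3,fy=3,interpolation=cv2.INTER_CUBIC)); return s,im,d
E
python3 -c "
from h import *
look('w4')"
```

```text
9.6 [0.5615 0.0326 0.0113] [ 3.139 -0.516  2.013] [ 1.6 -4.8  4.4]
```

View pics/w4.png

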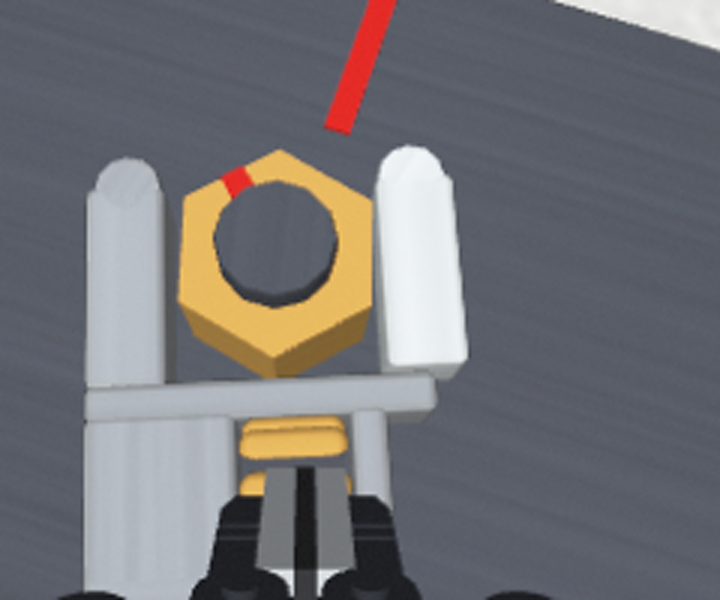

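Jaw gap has visibly shrunk (fixed face x≈165 to sliding face x≈378 against nut 180–372), so the worm is rolling the right way and the nut hasn't turned. I'll continue with more strokes.

Emit:
play_rows:
  rows:
    - [0.1,0,0.08,0,0,0,0]
    - [0.12,0,0,0,0,0,0]
    - [0,0,-0.3,0,0,0,0]
    - [-0.3,0,0,0,0,0,0]
    - [-0.3,0,0,0,0,0,0]
    - [-0.25,0,0,0,0,0,0]
    - [0,0,0.2,0,0,0,0]
    - [0,0,0.1,0,0,0,0]
    - [0,0,0,0,0,0,0]

```text
t: 10.4
position: [0.5648, 0.0232, 0.004]
ee_rot: [-3.141, -0.519, 2.012]
ft_force: [-0.0, -7.4, 10.2]
finger_gap: -0.002
```

Emit:
play_rows:
  rows:
    - [0,0,0.05,0,0,0,0]
    - [0.12,0,0.01,0,0,0,0]
    - [0.12,0,0.01,0,0,0,0]
    - [0.12,0,0.01,0,0,0,0]
    - [0.12,0,0.01,0,0,0,0]
    - [0,0,0,0,0,0,0]

```text
t: 10.9
position: [0.5622, 0.0291, 0.0071]
ee_rot: [3.14, -0.515, 2.011]
ft_force: [0.6, -11.0, 14.3]
finger_gap: -0.002
```

Emit:
play_rows:
  rows:
    - [0.12,0,0.01,0,0,0,0]
    - [0.12,0,0.01,0,0,0,0]
    - [0.12,0,0.01,0,0,0,0]
    - [0,0,0,0,0,0,0]

```text
t: 11.23
position: [0.561, 0.0321, 0.0098]
ee_rot: [3.139, -0.509, 2.01]
ft_force: [1.9, -14.0, 12.2]
finger_gap: -0.001
```

```bash
cat >> h.py <<'E'
def wrench_est(fn,a=2.008):
    s=env.state(); im,d=viewer.grab_frame('wrist'); np.savez('pics/'+fn,im=im,d=d)
    c,M=cam2world('wrist',s); v,u=np.mgrid[60:300,180:480]; v=v.ravel();u=u.ravel(); D=d[v,u]; ok=D>0; u,v,D=u[ok],v[ok],D[ok]
    n=cv2.undistortPoints(np.c_[u,v].astype(float)[:,None],np.array(c['camera_matrix']),np.array(c['distortion']))[:,0]
    P=np.c_[n*D[:,None],D]@M[:3,:3].T+M[:3,3]; C=im[v,u].astype(int)
    q=(P[:,:2]-NUT)@np.array([[np.cos(a),-np.sin(a)],[np.sin(a),np.cos(a)]])*1000
    grey=(C.max(1)-C.min(1))<40; z=P[:,2]*1000
    brass=(C[:,0]-C[:,2]>50)&(C[:,1]-C[:,2]>20)
    nm=brass&(abs(z-34)<4)&(np.hypot(*q.T)<26)
    print('t',s['t'],'nut yrange/ctr',np.percentile(q[nm],[1,99],axis=0).round(1).tolist())
    red=(C[:,0]>C[:,1]+80)&(C[:,0]>C[:,2]+80)&(np.hypot(*q.T)<26)
    if red.sum()>3: m=P[red,:2].mean(0)-(NUT); print('mark angle rel stand (-=toward nut<0)',-(np.arctan2(m[1],m[0])-SYAW))
    b=grey&(C.mean(1)>120)&(z>20)&(z<31)
    for x0 in (-12,-4,4,12):
        k=b&(abs(q[:,0]-x0)<2); f=q[k&(q[:,1]>8),1]; j=q[k&(q[:,1]<-8),1]
        if len(f) and len(j): print('x',x0,'fixed',np.percentile(f,1).round(1),np.percentile(f,99).round(1),'jaw',np.percentile(j,99).round(1),np.percentile(j,1).round(1),'gap',(np.percentile(f,1)-np.percentile(j,99)).round(1))
    return s
E
python3 -c "
from h import *
wrench_est('w5')"
```

```text
t 11.2333 nut yrange/ctr [[-21.6, -19.8], [16.7, 15.5]]
mark angle rel stand (-=toward nut<0) -0.7642512329205569
x -12 fixed 20.3 34.9 jaw -21.6 -37.2 gap 41.9
x -4 fixed 20.6 35.5 jaw -21.1 -36.4 gap 41.7
x 4 fixed 20.9 35.8 jaw -21.2 -36.2 gap 42.1
x 12 fixed 21.7 37.1 jaw -20.5 -35.4 gap 42.2
```

```bash
sed -i 's/def wrench_est(fn,a=2.008):/def wrench_est(fn,a=2.008,s=None):/; s/    s=env.state(); im,d=viewer.grab_frame(.wrist.); np.savez(.pics\/.+fn,im=im,d=d)\n    c,M/XX/' h.py
python3 - <<'E'
t=open('h.py').read(); i=t.index('def wrench_est'); h,w=t[:i],t[i:]
w=w.replace("s=env.state(); im,d=viewer.grab_frame('wrist'); np.savez('pics/'+fn,im=im,d=d)","""if s is None:
        s=env.state(); im,d=viewer.grab_frame('wrist'); np.savez('pics/'+fn,im=im,d=d)
    else: f=np.load('pics/'+fn+'.npz'); im,d=f['im'],f['d']""",1)
open('h.py','w').write(h+w)
from h import *
wrench_est('w3',s=dict(t=0,position=[.56747,.0185,.03006],ee_rot=[3.141,-.522,2.015]))
wrench_est('w4',s=dict(t=0,position=[.5615,.0326,.0113],ee_rot=[3.139,-.516,2.013]))
E
```

```text
t 0 nut yrange/ctr [[-21.5, -20.2], [17.1, 15.4]]
mark angle rel stand (-=toward nut<0) -0.7583937625773154
x -12 fixed 19.5 34.1 jaw -25.1 -40.6 gap 44.6
x -4 fixed 19.9 34.7 jaw -24.8 -40.2 gap 44.7
x 4 fixed 20.1 35.0 jaw -24.9 -40.5 gap 45.0
x 12 fixed 19.9 34.9 jaw -24.6 -40.0 gap 44.5
t 0 nut yrange/ctr [[-21.5, -19.9], [16.9, 15.4]]
mark angle rel stand (-=toward nut<0) -0.7553353044952993
x -12 fixed 20.0 34.8 jaw -23.2 -38.9 gap 43.2
x -4 fixed 20.3 35.2 jaw -23.0 -38.5 gap 43.3
x 4 fixed 20.7 35.8 jaw -22.6 -38.1 gap 43.3
x 12 fixed 21.5 36.2 jaw -22.1 -37.7 gap 43.6
```

Emit:
play_rows:
  rows:
    - [0,0,-0.35,0,0,0,0]
    - [-0.3,0,0,0,0,0,0]
    - [-0.3,0,0,0,0,0,0]
    - [-0.3,0,0,0,0,0,0]
    - [0,0,0.22,0,0,0,0]
    - [0,0,0.1,0,0,0,0]
    - [0.1,0,0,0,0,0,0]
    - [0.1,0,0,0,0,0,0]
    - [0.1,0,0,0,0,0,0]
    - [0.1,0,0,0,0,0,0]

```text
t: 12.12
position: [0.5648, 0.0236, 0.0039]
ee_rot: [3.139, -0.508, 2.01]
ft_force: [4.6, -15.4, 5.2]
finger_gap: 0.001
```

Emit:
play_rows:
  rows:
    - [0.1,0,0,0,0,0,0]
    - [0.1,0,0,0,0,0,0]
    - [0.1,0,0,0,0,0,0]
    - [0.1,0,0,0,0,0,0]
    - [0.1,0,0,0,0,0,0]
    - [0.1,0,0,0,0,0,0]
    - [0,0,0,0,0,0,0]

```text
t: 12.7
position: [0.5599, 0.0345, 0.0115]
ee_rot: [3.139, -0.512, 2.01]
ft_force: [1.2, -14.2, 14.6]
finger_gap: 0.001
```

```bash
python3 -c "
from h import *
wrench_est('w6')"
```

```text
t 12.7 nut yrange/ctr [[-21.6, -19.9], [16.7, 15.4]]
mark angle rel stand (-=toward nut<0) -0.7621252409562334
x -12 fixed 18.7 33.4 jaw -21.1 -36.5 gap 39.9
x -4 fixed 18.9 33.8 jaw -21.2 -36.0 gap 40.1
x 4 fixed 19.3 34.5 jaw -21.3 -35.7 gap 40.5
x 12 fixed 19.5 35.0 jaw -20.6 -35.3 gap 40.1
```

Emit:
play_rows:
  rows:
    - [0,0,-0.35,0,0,0,0]
    - [-0.35,0,0,0,0,0,0]
    - [-0.35,0,0,0,0,0,0]
    - [-0.3,0,0,0,0,0,0]
    - [0,0,0.22,0,0,0,0]
    - [0,0,0.1,0,0,0,0]
    - [0.1,0,0,0,0,0,0]
    - [0.1,0,0,0,0,0,0]
    - [0.1,0,0,0,0,0,0]
    - [0.1,0,0,0,0,0,0]

```text
t: 13.58
position: [0.5646, 0.0247, 0.0045]
ee_rot: [3.139, -0.51, 2.01]
ft_force: [5.1, -13.0, 5.8]
finger_gap: 0.0
```

Emit:
play_rows:
  rows:
    - [0.1,0,0,0,0,0,0]
    - [0.1,0,0,0,0,0,0]
    - [0.1,0,0,0,0,0,0]
    - [0.1,0,0,0,0,0,0]
    - [0.1,0,0,0,0,0,0]
    - [0.1,0,0,0,0,0,0]
    - [0,0,0,0,0,0,0]

```text
t: 14.17
position: [0.5594, 0.0367, 0.0124]
ee_rot: [3.139, -0.515, 2.011]
ft_force: [0.3, -10.4, 12.8]
finger_gap: 0.001
```

```bash
python3 -c "
from h import *
wrench_est('w7')"
```

```text
t 14.1667 nut yrange/ctr [[-21.4, -19.9], [16.5, 15.4]]
mark angle rel stand (-=toward nut<0) -0.7632213131789336
x -12 fixed 17.1 31.8 jaw -20.5 -35.9 gap 37.6
x -4 fixed 17.4 32.4 jaw -21.1 -36.1 gap 38.5
x 4 fixed 17.7 32.1 jaw -21.2 -35.7 gap 38.8
x 12 fixed 17.3 32.2 jaw -20.5 -35.6 gap 37.9
```

Emit:
play_rows:
  rows:
    - [0,0,-0.35,0,0,0,0]
    - [-0.35,0,0,0,0,0,0]
    - [-0.35,0,0,0,0,0,0]
    - [-0.3,0,0,0,0,0,0]
    - [0,0,0.22,0,0,0,0]
    - [0,0,0.1,0,0,0,0]
    - [0.1,0,0,0,0,0,0]
    - [0.1,0,0,0,0,0,0]
    - [0.1,0,0,0,0,0,0]
    - [0.1,0,0,0,0,0,0]

```text
t: 15.05
position: [0.5645, 0.0252, 0.0051]
ee_rot: [3.139, -0.512, 2.01]
ft_force: [4.3, -10.2, 4.9]
finger_gap: -0.0
```

Emit:
play_rows:
  rows:
    - [0.1,0,0,0,0,0,0]
    - [0.1,0,0,0,0,0,0]
    - [0.1,0,0,0,0,0,0]
    - [0.1,0,0,0,0,0,0]
    - [0.1,0,0,0,0,0,0]
    - [0.1,0,0,0,0,0,0]
    - [0,0,0,0,0,0,0]

```text
t: 15.63
position: [0.5606, 0.0347, 0.0117]
ee_rot: [3.138, -0.511, 2.011]
ft_force: [3.1, -12.1, 7.0]
finger_gap: -0.001
```

```bash
python3 -c "
from h import *
wrench_est('w8')"
```

```text
t 15.6333 nut yrange/ctr [[-21.6, -20.1], [16.6, 15.5]]
mark angle rel stand (-=toward nut<0) -0.7661599777602004
x -12 fixed 16.2 31.1 jaw -20.2 -36.0 gap 36.5
x -4 fixed 17.6 31.2 jaw -21.3 -35.5 gap 38.9
x 4 fixed 17.3 31.4 jaw -21.4 -36.0 gap 38.7
x 12 fixed 16.3 31.1 jaw -20.7 -35.6 gap 36.9
```

Emit:
play_rows:
  rows:
    - [0,0,-0.35,0,0,0,0]
    - [-0.35,0,0,0,0,0,0]
    - [-0.35,0,0,0,0,0,0]
    - [-0.3,0,0,0,0,0,0]
    - [0,0,0.22,0,0,0,0]
    - [0,0,0.1,0,0,0,0]
    - [0.1,0,0,0,0,0,0]
    - [0.1,0,0,0,0,0,0]
    - [0.1,0,0,0,0,0,0]
    - [0.1,0,0,0,0,0,0]

```text
t: 16.52
position: [0.5643, 0.0251, 0.0053]
ee_rot: [3.139, -0.511, 2.011]
ft_force: [4.3, -10.7, 1.5]
finger_gap: 0.006
```

Emit:
play_rows:
  rows:
    - [0.1,0,0,0,0,0,0]
    - [0.1,0,0,0,0,0,0]
    - [0.1,0,0,0,0,0,0]
    - [0,0,0,0,0,0,0]
    - [0,0,-0.5,0,0,0,0]
    - [0,0,-0.9,0,0,0,0]
    - [0,0,-0.9,0,0,0,0]
    - [0,0,-0.3,0,0,0,0]
    - [0,0,0,0,0,0,0]

```text
t: 17.27
position: [0.571, 0.0126, 0.0553]
ee_rot: [3.14, -0.521, 2.014]
ft_force: [0.3, 0.2, 0.4]
finger_gap: -0.002
```

```bash
python3 -c "
from h import *
wrench_est('w9')
f=np.load('pics/w9.npz'); save('w9.png',f['im'])"
```

```text
t 17.2667 nut yrange/ctr [[-21.7, -19.8], [16.8, 15.5]]
mark angle rel stand (-=toward nut<0) -0.7626752354108293
x -12 fixed 16.3 31.6 jaw -20.3 -36.0 gap 36.6
x -4 fixed 17.2 31.0 jaw -21.1 -35.5 gap 38.3
x 4 fixed 16.9 31.5 jaw -21.1 -35.6 gap 38.0
x 12 fixed 17.1 30.9 jaw -21.1 -35.9 gap 38.2
```

View pics/w9.png

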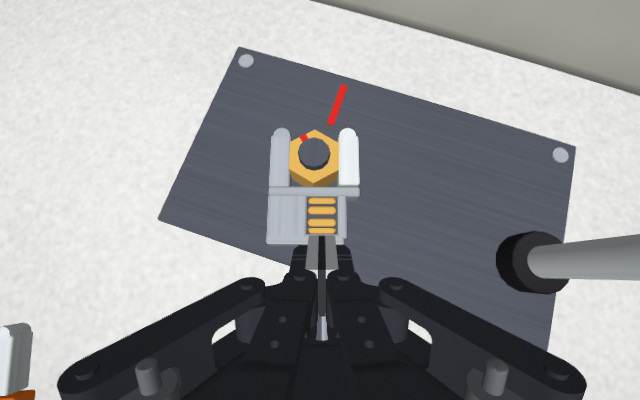

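The jaws now look snug on the nut and the hand is clear of the worm (crop-free view: nut centre (314,155), jaws touching both flats, mark still unturned). I'll retreat, straighten the tool, and go to the far side of the handle.

Emit:
play_rows:
  rows:
    - [-0.3,0,-0.8,0,0,0,0]
    - [-0.4,0,-0.8,0,0,0,0]
    - [-0.4,0,-0.8,0,0,0,0]
    - [-0.4,0,-0.8,0,0,0,0]
    - [-0.4,0,-0.8,0,0,0,0]
    - [0,0,0,0,-0.87,0,0]
    - [0,0,0,0,-0.87,0,0]
    - [0,0,0,0,-0.87,0,0]
    - [0,0,0,0,-0.87,0,0]
    - [0,0,0,0,-0.87,0,0]

```text
t: 18.15
position: [0.6004, -0.052, 0.1043]
ee_rot: [3.142, 0.003, 2.015]
ft_force: [-1.1, 0.3, -0.1]
finger_gap: 0.0
```

```bash
python3 - <<'E'
from h import *
s=env.state(); print(s['position'],s['ee_rot'],s['ft_force'].round(1))
im,d=viewer.grab_frame('wrist'); 
r=spotter.place_of('wrist','wrench_handle'); print(r[:2])
for q in r[:2]: print(at_z('wrist',q['at'],.017,s))
im,ds=viewer.grab_frame('top'); r=spotter.place_of('top','wrench_handle')
for q in r: print(q,at_z('top',q['at'],.017))
print('P0 rel',rel([.626,-.052,-.022],s).round(1))
save('w10.png',np.array(viewer.grab_frame('wrist')[0]))
E
```

```text
[ 0.60040048 -0.051999    0.10430986] [3.14157981 0.00328744 2.01514309] [-1.1  0.3 -0.1]
[{'at': [317.3, 197.9], 'confidence': 0.84}, {'at': [108.8, 331.4], 'confidence': 0.58}]
[ 0.60022972 -0.05741586  0.017     ]
[ 0.4640957  -0.28532381  0.017     ]
{'at': [394.8, 217.6], 'confidence': 0.93} [ 0.46357021 -0.28476612  0.017     ]
{'at': [374.9, 124.8], 'confidence': 0.67} [ 0.8227627 -0.2207176  0.017    ]
{'at': [334.9, 182.1], 'confidence': 0.51} [ 0.59982883 -0.06372892  0.017     ]
P0 rel [[-10.6  23.1 126.3]]
```

View pics/w10.png

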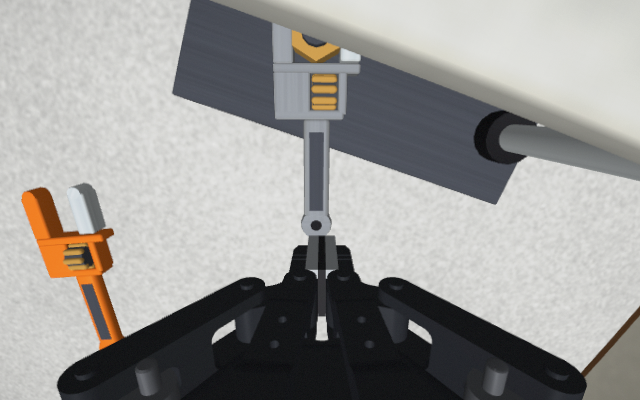

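The handle's round end sits at (316,225) and the handle runs up along x≈316. The tool hangs over its axis as computed. I'll shift to the far side and lower.

Emit:
play_rows:
  rows:
    - [-0.25,0.75,0,0,0,0,0]
    - [-0.25,0.75,0,0,0,0,0]
    - [0,0,1,0,0,0,0]
    - [0,0,1,0,0,0,0]
    - [0,0,1,0,0,0,0]
    - [0,0,1,0,0,0,0]
    - [0,0,1,0,0,0,0]
    - [0,0,0.7,0,0,0,0]
    - [0,0,0.4,0,0,0,0]
    - [0,0,0,0,0,0,0]

```text
t: 19.23
position: [0.6308, -0.0503, -0.0196]
ee_rot: [-3.138, -0.002, 2.012]
ft_force: [-0.5, -0.5, -0.8]
finger_gap: -0.001
```

```bash
python3 - <<'E'
from h import *
s=env.state(); print(s['position'],s['ee_rot'],s['ft_force'].round(1))
print('tip in wrench frame mm', (lambda d,a:(np.round([d@[np.cos(a),np.sin(a)]*1000,d@[-np.sin(a),np.cos(a)]*1000],1)))(s['position'][:2]-np.array([.541,.063]),2.015))
# arc plan: wrench angle a, tip centre at r=.14 along handle, offset 20mm on -y side
for k in range(0,11):
    a=2.015-k*.085; u=np.array([np.cos(a),np.sin(a)]); v=np.array([-u[1],u[0]])
    print(k,(np.array([.541,.063])-.14*u-.020*v).round(4))
E
```

```text
[ 0.63082882 -0.05031957 -0.01959876] [-3.13764127e+00 -2.17573597e-03  2.01216523e+00] [-0.5 -0.5 -0.8]
tip in wrench frame mm [-140.9  -32.4]
0 [ 0.6192 -0.0548]
1 [ 0.6089 -0.061 ]
2 [ 0.5982 -0.0664]
3 [ 0.587  -0.0707]
4 [ 0.5755 -0.0742]
5 [ 0.5637 -0.0766]
6 [ 0.5518 -0.078 ]
7 [ 0.5397 -0.0784]
8 [ 0.5277 -0.0778]
9 [ 0.5158 -0.0762]
10 [ 0.5041 -0.0735]
```

Emit:
play_rows:
  rows:
    - [0,-0.2,0.15,0,0,0,0]
    - [0,-0.2,0,0,0,0,0]
    - [0,-0.2,0,0,0,0,0]
    - [-0.03,-0.3,0,0,0,0.35,0]
    - [-0.03,-0.3,0,0,0,0.35,0]
    - [-0.03,-0.3,0,0,0,0.35,0]
    - [0,0,0,0,0,0,0]

```text
t: 19.82
position: [0.6065, -0.0638, -0.0186]
ee_rot: [3.139, 0.002, 1.886]
ft_force: [0.9, -0.2, 0.2]
finger_gap: 0.002
```

```bash
cat >> h.py <<'E'
def tipw(a,s=None):
    s=s or env.state(); d=(s['position'][:2]-np.array([.541,.063]))*1000; u=np.array([np.cos(a),np.sin(a)]); return np.round([d@u,d@[-u[1],u[0]]],1)
def hole_angle():
    # round end of the handle in the top + side pictures via network handle point, nearest expected radius
    out=[]
    for n in ('top','side'):
        viewer.grab_frame(n)
        for q in spotter.place_of(n,'wrench_handle'):
            P=at_z(n,q['at'],.017)[:2]-np.array([.541,.063])
            if .10<np.hypot(*P)<.17: out.append((n,round(q['confidence'],2),round(float(np.arctan2(-P[1],-P[0])-SYAW+.5236),3)))
    print('remaining turn est',out)
E
python3 -c "
from h import *
s=env.state(); print(s['position'],s['ee_rot'],s['ft_force'].round(1)); print(tipw(s['ee_rot'][2])); hole_angle()"
```

```text
[ 0.60653915 -0.06375498 -0.01859884] [3.13885583e+00 1.61982778e-03 1.88633628e+00] [ 0.9 -0.2  0.2]
[-140.8  -23. ]
remaining turn est [('top', 0.69, 0.661), ('side', 0.91, 0.767)]
```

Emit:
play_rows:
  rows:
    - [-0.03,-0.3,0.02,0,0,0.35,0]
    - [-0.03,-0.3,0.02,0,0,0.35,0]
    - [-0.03,-0.3,0.02,0,0,0.35,0]
    - [-0.03,-0.3,0.02,0,0,0.35,0]
    - [-0.03,-0.3,0.02,0,0,0.35,0]
    - [-0.03,-0.3,0.02,0,0,0.35,0]
    - [0,0,0,0,0,0,0]

```text
t: 20.6
position: [0.5765, -0.0746, -0.0198]
ee_rot: [3.131, 0.002, 1.635]
ft_force: [4.1, -0.6, 3.1]
finger_gap: 0.002
```

```bash
python3 -c "
from h import *
s=env.state(); print(s['position'],s['ee_rot'],s['ft_force'].round(1)); print(tipw(s['ee_rot'][2])); hole_angle()"
```

```text
[ 0.57648382 -0.07462318 -0.01984796] [3.13132545e+00 1.54946575e-03 1.63511603e+00] [ 4.1 -0.6  3.1]
[-139.6  -26.6]
remaining turn est [('top', 0.49, 0.533), ('side', 0.73, 0.396)]
```

Emit:
play_rows:
  rows:
    - [-0.04,-0.3,0,0,0,0.33,0]
    - [-0.04,-0.3,0,0,0,0.33,0]
    - [-0.04,-0.3,0,0,0,0.33,0]
    - [-0.04,-0.3,0,0,0,0.33,0]
    - [-0.04,-0.3,0,0,0,0.33,0]
    - [-0.04,-0.3,0,0,0,0.33,0]
    - [-0.04,-0.3,0,0,0,0.33,0]
    - [-0.04,-0.3,0,0,0,0.33,0]
    - [0,0,0,0,0,0,0]

```text
t: 21.55
position: [0.5273, -0.0776, -0.0204]
ee_rot: [3.133, -0.001, 1.319]
ft_force: [5.1, -0.7, 3.6]
finger_gap: -0.001
```

```bash
cat >> h.py <<'E'
def markang():
    viewer.grab_frame  # red mark on the nut vs red line, seen by side and wrist cameras
    for n in ('side','wrist'):
        s=env.state(); im,d=viewer.grab_frame(n); np.savez('pics/m_'+n,im=im,d=d); C=im.astype(int)
        red=((C[...,0]>C[...,1]+60)&(C[...,0]>C[...,2]+60)).astype(np.uint8)
        k,l,st,ce=cv2.connectedComponentsWithStats(red)
        for i in range(1,k):
            if st[i,4]<3: continue
            q=at_z(n,ce[i],.034,s)[:2]-np.array([.541,.063]); 
            if np.hypot(*q)<.028: print(n,'mark',st[i,4],'r',np.hypot(*q).round(4),'nut',(-(np.arctan2(q[1],q[0])-SYAW)).round(3))
            q=at_z(n,ce[i],.008,s)[:2]-np.array([.541,.063])
            if .045<np.hypot(*q)<.08: print(n,'line',st[i,4],'r',np.hypot(*q).round(4),'ang err',(-(np.arctan2(q[1],q[0])-SYAW)).round(3))
E
python3 -c "
from h import *
s=env.state(); print(s['position'],s['ee_rot'],s['ft_force'].round(1)); 
d=s['position'][:2]-np.array([.541,.063]); print(tipw(s['ee_rot'][2]),'remaining by tip',np.arctan2(-d[1],-d[0])-.142-SYAW+.5236); hole_angle(); markang()"
```

```text
[ 0.52729082 -0.07762965 -0.02040569] [ 3.13333641e+00 -8.36350387e-04  1.31872321e+00] [ 5.1 -0.7  3.6]
[-139.6  -21.8] remaining by tip 0.16751912903165145
remaining turn est [('top', 0.73, 0.211), ('side', 0.78, 0.13)]
side line 15 r 0.0583 ang err -0.007
```

Emit:
play_rows:
  rows:
    - [-0.04,-0.3,0,0,0,0.33,0]
    - [-0.04,-0.3,0,0,0,0.33,0]
    - [-0.04,-0.3,0,0,0,0.33,0]
    - [0,0,0,0,0,0,0]

```text
t: 22.18
position: [0.5082, -0.0742, -0.0211]
ee_rot: [3.136, -0.002, 1.201]
ft_force: [4.0, -2.0, 4.2]
finger_gap: -0.004
```

```bash
python3 -c "
from h import *
s=env.state(); print(s['position'],s['ee_rot'],s['ft_force'].round(1)); 
d=s['position'][:2]-np.array([.541,.063]); print(tipw(s['ee_rot'][2]),'remaining by tip',np.arctan2(-d[1],-d[0])-.142-SYAW+.5236); hole_angle(); markang()
f=np.load('pics/m_side.npz'); print(project('side',wpts((0,0,26))))
save('s2.png',cv2.resize(f['im'][195:265,270:360],None,fx=8,fy=8,interpolation=cv2.INTER_CUBIC))"
```

```text
[ 0.50823623 -0.07418541 -0.02114074] [ 3.13618556e+00 -1.51614921e-03  1.20074976e+00] [ 4.  -2.   4.2]
[-139.7  -19.1] remaining by tip 0.030259415635309206
remaining turn est [('top', 0.62, 0.121), ('side', 0.96, 0.051)]
side line 16 r 0.059 ang err -0.004
[[317.17048448 233.10506995]]
```

View pics/s2.png

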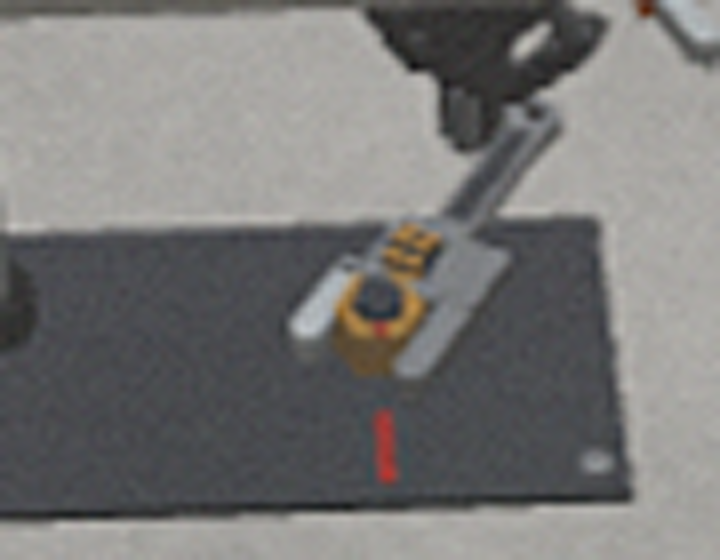

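```bash
python3 - <<'E'
from h import *
f=np.load('pics/m_side.npz'); im=f['im'].astype(int)
r=(im[...,0]-im[...,1])*((im[...,0]-im[...,1])>45)*(im[...,1]<90); 
for y0,y1 in ((230,240),(244,258)):
    ys,xs=np.nonzero(r[y0:y1,305:330]); w=r[y0:y1,305:330][ys,xs]; 
    print(len(w),((xs*w).sum()/w.sum()+305).round(2),((ys*w).sum()/w.sum()+y0).round(2))
for n0 in ([.541,.063],[.5394,.0637],[.5424,.0625]):
    n0=np.array(n0)
    for nut in (-.1,0,.1):
        a=SYAW-nut; print(n0,nut,project('side',np.r_[n0+.015*np.array([np.cos(a),np.sin(a)]),.034])[0].round(2),end=' ')
    a=SYAW; print('line',project('side',np.r_[n0+.06*np.array([np.cos(a),np.sin(a)]),.008])[0].round(2))
im,d=viewer.grab_frame('top')
E
```

```text
2 317.0 235.54
20 317.66 250.41
[0.541 0.063] -0.1 [317.33 236.  ] [0.541 0.063] 0 [316.9  236.03] [0.541 0.063] 0.1 [316.47 236.03] line [317.44 250.72]
[0.5394 0.0637] -0.1 [317.77 236.18] [0.5394 0.0637] 0 [317.34 236.2 ] [0.5394 0.0637] 0.1 [316.91 236.2 ] line [317.89 250.9 ]
[0.5424 0.0625] -0.1 [316.94 235.88] [0.5424 0.0625] 0 [316.51 235.91] [0.5424 0.0625] 0.1 [316.08 235.9 ] line [317.05 250.59]
```

Mark (381,329) and red line (385,447) in the crop are lined up to within a few hundredths of a radian by projection. I'll back off the handle and check from near with the wrist camera.

Emit:
play_rows:
  rows:
    - [0,0.3,0,0,0,0,0]
    - [0,0.7,0,0,0,0,0]
    - [0,0.2,-0.8,0,0,0,0]
    - [0,0,-1,0,0,0,0]
    - [0,0,-1,0,0,0,0]
    - [0,0,-1,0,0,0,0]
    - [0,0,-1,0,0,0,0]
    - [0,0,-1,0,0,0,0]
    - [0,0,0,0,0,0,0]

```text
t: 23.28
position: [0.5286, -0.0827, 0.096]
ee_rot: [3.14, -0.0, 1.201]
ft_force: [-0.3, -0.2, 0.7]
finger_gap: 0.0
```

Emit:
play_rows:
  rows:
    - [0,0,0,0,0.87,0,0]
    - [0,0,0,0,0.87,0,0]
    - [0,0,0,0,0.87,0,0]
    - [0,0,0,0,0.87,0,0]
    - [0,0,0,0,0.87,0,0]
    - [0,0,0,0,0,0,0]

```text
t: 23.78
position: [0.5233, -0.0883, 0.0894]
ee_rot: [-3.132, -0.523, 1.185]
ft_force: [-0.6, -0.7, -0.9]
finger_gap: 0.001
```

```bash
python3 -c "
from h import *
s=env.state(); print(s['t'],s['position'],s['ee_rot'],s['ft_force'].round(1)); print('nut rel',rel([.541,.063,.034]))"
```

```text
23.7833 [ 0.52328374 -0.0883168   0.08943832] [-3.13167463 -0.52304324  1.18506599] [-0.6 -0.7 -0.9]
nut rel [[ 99.53635253 -39.31037153 121.78364571]]
```

Emit:
play_rows:
  rows:
    - [0.8,-0.65,0.7,0,0,0,0]
    - [0.8,-0.65,0.7,0,0,0,0]
    - [0.8,-0.65,0.7,0,0,0,0]
    - [0,0,0,0,0,0,0]

```text
t: 24.12
position: [0.5092, -0.0028, 0.0795]
ee_rot: [-3.131, -0.524, 1.206]
ft_force: [-0.9, 0.8, 0.4]
finger_gap: -0.001
```

```bash
python3 -c "
from h import *
wrench_est('w11',a=1.165)
markang()
f=np.load('pics/w11.npz'); save('w11.png',cv2.resize(f['im'][40:290,190:470],None,fx=2.4,fy=2.4,interpolation=cv2.INTER_CUBIC))"
```

```text
t 24.1167 nut yrange/ctr [[-19.1, -20.9], [19.0, 14.6]]
mark angle rel stand (-=toward nut<0) 0.1925793219918479
x -12 fixed 15.6 30.8 jaw -21.2 -36.2 gap 36.8
x -4 fixed 16.1 30.7 jaw -22.6 -36.1 gap 38.7
x 4 fixed 16.4 30.3 jaw -22.4 -37.0 gap 38.8
x 12 fixed 16.2 30.1 jaw -22.2 -37.0 gap 38.4
side line 16 r 0.059 ang err -0.004
wrist line 254 r 0.0592 ang err 0.016
wrist mark 40 r 0.0155 nut 0.062
```

View pics/w11.png

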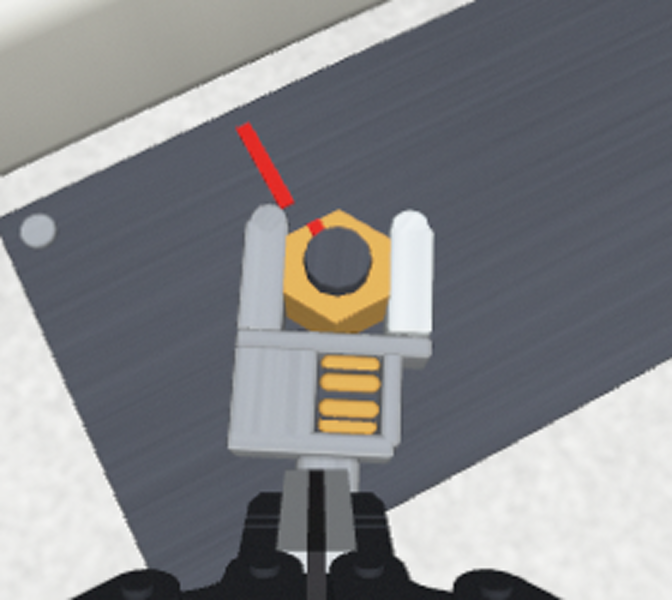

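```bash
python3 - <<'E'
from h import *
s=env.state(); im=np.load('pics/w11.npz')['im']; C=im.astype(int)
red=((C[...,0]>C[...,1]+60)&(C[...,0]>C[...,2]+60)).astype(np.uint8)
k,l,st,ce=cv2.connectedComponentsWithStats(red)
c=sorted([i for i in range(1,k) if st[i,4]>=10 and 200<ce[i][0]<470],key=lambda i:-st[i,4])[:2]
def pts(i,z): v,u=np.nonzero(l==i); return np.array([at_z('wrist',(a,b),z,s)[:2] for a,b in zip(u,v)])
L=pts(c[0],.008); M=pts(c[1],.034)
e=np.linalg.svd(L-L.mean(0))[2][0]; e*=np.sign(e[1]); n=np.array([-e[1],e[0]])
print('line dir',np.arctan2(e[1],e[0]),'SYAW',SYAW,'len',np.ptp((L-L.mean(0))@e)*1000)
c0=L.mean(0)-.06*e; print('nut axis from line',c0)
d=M.mean(0)-c0; print('mark r',np.hypot(*d)*1000,'nut angle',np.arctan2(e[1],e[0])-np.arctan2(d[1],d[0]))
B=((C[...,0]-C[...,2]>50)&(C[...,1]-C[...,2]>20)&(C[...,0]>190)&(C[...,1]<210)).astype(np.uint8)
k,lb,sb,cb=cv2.connectedComponentsWithStats(B)
j=min(range(1,k),key=lambda i:np.hypot(*(cb[i]-ce[c[1]]))-0.02*sb[i,4]); v,u=np.nonzero(lb==j); Q=np.array([at_z('wrist',(a,b),.034,s)[:2] for a,b in zip(u,v)]).astype(np.float32)
h=cv2.convexHull(Q*1000)[:,0]; print('brass n',sb[j,4],'ctr',((Q.max(0)+Q.min(0))/2))
# hexagon orientation: width (support) minimal directions
best=min(((np.ptp(h@[np.cos(t),np.sin(t)]),t) for t in np.arange(0,np.pi,.01))); print('min width',best,[ (round(float(np.ptp(h@[np.cos(t),np.sin(t)])),1),round(t,2)) for t in (SYAW-2*np.pi/3, SYAW-np.pi/3,SYAW)])
r=np.degrees(0)
for t0 in (SYAW,SYAW-np.pi/3,SYAW-2*np.pi/3):
    print('flat dir offset',min((np.ptp(h@[np.cos(t0+x),np.sin(t0+x)]),round(x,2)) for x in np.arange(-.35,.35,.01)))
E
```

```text
line dir 1.6842541185510544 SYAW 1.6877 len 40.17249539326204
nut axis from line [0.547359   0.05539756]
mark r 16.216083874076794 nut angle -0.009047824775743063
brass n 865 ctr [0.5472319  0.05534483]
min width (np.float64(35.77699930527638), np.float64(0.65)) [(36.0, -0.41), (35.8, 0.64), (36.0, 1.69)]
flat dir offset (np.float64(35.81139972158262), np.float64(0.02))
flat dir offset (np.float64(35.78308854215686), np.float64(0.01))
flat dir offset (np.float64(35.97841259067121), np.float64(0.01))
```

Emit:
play_rows:
  rows:
    - [0,0,-0.8,0,0,0,0]
    - [0,0,-0.8,0,0,0,0]
    - [0,0,0,0,0,0,0]
    - [0,0,0,0,0,0,0]

```text
t: 24.6
position: [0.509, -0.0266, 0.1091]
ee_rot: [3.14, -0.521, 1.199]
ft_force: [-0.2, -0.3, 0.2]
finger_gap: -0.001
```

```bash
python3 -c "
from h import *
s=env.state(); print(s['t'],s['position'],s['ft_force'].round(1),np.abs(s['qd']).max()); hand_in()"
```

```text
24.6 [ 0.50899544 -0.02655484  0.10908608] [-0.2 -0.3  0.2] 0.023677590877973036
the job is handed in; nothing more can be done
```

I closed the jaws onto the nut by rolling the worm, swung the handle clockwise until the red mark met the red line, then backed the hand off. I handed the job in at 24.6 s of the 64 s allowed.

**How it was done:** I rolled the worm in six short strokes with the shut fingertips, tool tilted 30°. The jaw gap went from about 44.7 mm to about 36.7 mm. I then pushed the handle from its far side through roughly 0.85 rad.

**Last checks:**
- **Nut angle:** -0.01 rad from the mark against the line in the wrist camera. The hexagon's outline agrees to about 0.02 rad.
- **Jaw gap:** about 36.8 mm where the nut doesn't hide the jaw edge. Samples beside the nut read 38 to 39 mm; I put that down to the nut's higher top covering the edges.
- **Wrench position:** the sides are centred on the nut to about 1 mm. Its throat is against a nut corner, so I estimate about 4 mm of offset, against the 9 mm limit.
- **Hand:** clear of everything, with wrist force near 0. I did not measure the folder, pen cup or pot again, but the arm stayed away from them.

**What disagreed:**
- **Fingertip position:** both cameras showed the shut fingertips ending about 31 mm behind the reported TCP. I corrected for this after the first approach missed the worm.
- **Nut position:** the wrist camera placed the nut 2 to 3 mm from where the fixed cameras did, and up to 11 mm in the last view. The final angle check compares mark, line and nut within one picture, so this hardly affects it.
- **Remaining turn:** before I backed off, other estimates of the turn still to go ranged from about 0 to 0.12 rad. I relied on the close wrist view instead.

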